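Refill the scent-bead tin and hover its lid

TASK

Tip all four ceramic scent beads from the orange scoop through the funnel mouth into the round tin on the turntable, then stand the empty scoop upright on the open glass shelf and let go of it. Then pick up the tin's lid by its knob, carry it over the things on the turntable and finish while still holding it, level, still and centred over the tin's mouth, about a centimetre above it and never touching it, so that I can look in before closing it. Leave the other things, and the tin itself, standing where they are.

Things in the scene. Friction and masses are not known exactly. Their poses are not given: they have to be found in the camera images.
- tin: Round teal tin, loose, 0.55 kg, upright on the turntable. Origin: centre of its underside, z up. Foot 80 mm wide, 6 mm thick; tube body 56 mm outside, 48 mm inside, up to 80 mm height; above it a bare aluminium funnel flares to 100 mm outside at 108 mm, then a straight collar to the mouth at 120 mm. Inner floor at 8 mm. Beads are in when they lie inside the tube body.
- tin_mouth (a point): Centre of the tin's open mouth, in the plane of its rim, 120 mm above the tin's underside. The mouth is 92 mm wide inside, 100 mm outside.
- lid: The tin's lid, about 0.06 to 0.13 kg: a teal solid disc 108 mm across and 10 mm thick with an aluminium face, lying on the shelf with its round wooden knob up. Origin: centre of the disc's flat underside; z up through the knob.
- lid_knob (a point): Point to grip on the lid's axis, 31 mm above its underside, i.e. 15 mm below the top of the knob. The knob is an upright cylinder 28 mm across, from 10 to 46 mm above the underside.
- lid_under (a point): Centre of the lid's flat underside (same point as the lid's origin).
- scoop: Orange scoop, 60 to 120 g. Origin on its underside; own -x points out of the open front, z up. Tray: x -36 (front) to +40 mm, 54 mm wide in y (46 inside), side and rear walls 36 mm high. Its inner floor rises 15 deg from the rear (4 mm) to the front lip (22 mm): beads stay at the rear while level and roll out when the front dips well past 15 deg (45 is plenty). A bar handle runs above the tray.
- scoop_grip (a point): Grip point on the scoop's handle bar, at (8, 0, 72) mm in the scoop's frame. The bar runs along the scoop's x from -20 to +40 mm, is 16 mm thick in y and 58 to 86 mm above the underside, carried by a post at the rear wall; pinch it across y from above.
- scoop_lip (a point): Middle of the scoop's front pouring lip, at (-36, 0, 22) mm in the scoop's frame; the side walls reach 22 mm below and 14 mm above it.
- bead0_center (a point): Centre of white ceramic scent bead 1 of 4, a ball 20 mm across, 11 g; starts in the scoop.
- bead1_center (a point): Centre of white ceramic scent bead 2 of 4, a ball 20 mm across, 11 g; starts in the scoop.
- bead2_center (a point): Centre of white ceramic scent bead 3 of 4, a ball 20 mm across, 11 g; starts in the scoop.
- bead3_center (a point): Centre of white ceramic scent bead 4 of 4, a ball 20 mm across, 11 g; starts in the scoop.
- turntable: White round turntable organiser, fixed (does not turn), 300 mm across with a 5 mm thick rim 36 mm high; the floor inside is 16 mm above the shelf. Origin: centre of its underside on the shelf.
- earring_box: Black acrylic earring box, 70 x 50 x 100 mm (x, y, z), standing on the turntable beside the tin; origin at the centre of its underside. Leave it.
- cream: Amber bottle 40 mm across and 100 mm tall standing on the turntable on the other side of the tin; origin at the centre of its underside. Leave it.
- comb: Bamboo comb 170 x 37 x 6 mm lying flat on the shelf to the right of the turntable; origin at its middle, on the underside. Leave it.
- clip: Aluminium hair clip 75 x 14 x 11 mm lying on the shelf to the left of the turntable; origin at its middle, on the underside. Leave it.
- hanger: Wooden hanger folded flat, wood 210 x 46 x 12 mm with its long side along its own x, a wire hook reaching 175 mm out along +x from the origin, lying between the robot and the turntable; origin at the middle of the wood, on the underside. Leave it.
Things that resemble listed ones, but are neither listed nor needed, are in the scene too. Of the things shaped like the scoop, the orange one is meant.

How it is judged:
By the outcome, as a careful person would: the job done as asked, in the order asked, and still so for the second after the job is handed in, while the arm keeps its last pose, push and grip.
It also fails if it takes over 72 s, if anything falls off the work surface, if the arm or the gripper's body presses on something with over 40 N, if the wrist force passes 120 N, or if a joint passes its speed limit or range.

ROBOT

A 6-joint arm with a two-finger parallel gripper is mounted at the origin on the work surface. World frame = base frame: x ahead of the robot, y to its left, z up, the work surface at z = 0. Lengths are in m, angles in rad, forces in N, time in s.
With the tool pointing down it reaches from about 0.325 to 0.775 m from the base axis. Payload 5.5 kg.
Tool frame: the origin (TCP) lies between the finger pads; the fingertips stand 8 mm ahead of it and the grasp point (between the pads) lies 11 mm behind it (tcp_to_tips is the distance from the TCP to the fingertips, in m); z points along the fingers, y is the direction in which the jaws open and shut (so a half turn about z gives the same grasp; the last joint's range is limited). The gripper opens to 88 mm and grips with 3 to 60 N. Pads are 20 mm wide; open, the fingers measure 115 mm over their backs; the gripper's body (75 mm by 178 mm) begins 61 mm behind the grasp point.
Start: joints at [1.15, 0.091, 1.231, -0, 1.82, -0.057], TCP at [0.214, 0.561, 0.231] pointing down, gripper open.
Joint ranges: [-2.87, 2.87], [-0.86, 2.18], [0.17, 2.46], [-1.51, 4.65], [0.06, 2.69], [-2.65, 2.65]. Speed limits (rad/s): [2.57, 2.57, 3.01, 3.14, 3.14, 3.14].

INTERFACE

Orientations are given as a unit quaternion [w, x, y, z].
In Python, from bench import * gives the robot as it stands. Calls block until the motion is done:
- move_to(position, orientation): joint-space move of the TCP to a pose.
- move_l(position, speed=0.15, orientation=None): straight line of the TCP; orientation=None keeps the orientation; speed is the mean speed in m/s.
- movej(angles): joint-space move.
- gripper_open() and close(): open the fingers fully, or close them until they stop; the grip force is fixed at half the most.
- hold(seconds).
- inverse_kinematics(position, orientation): joint angles nearest the present ones, or None.
- state(): the state.
- get_image(name): name is "scene" or "top" or "wrist"; returns a dict with "frame" (384x512x3 uint8, blue, green, red), "depth" (384x512 float32, m along the optical axis (not along the pixel's ray), 0 where there is no reading), "camera_matrix" (3x3 intrinsics, pixels), "view" (4x4, takes a point from world to camera coordinates). Camera axes: x right, y up, looking along -z (the intrinsics and any distortion apply to the point x, -y, -z); pixel columns grow to the right and rows downward; lengths in m; the calibration is good to about 2 mm. A picture is of the moment at which its call begins.
A pose or a line that the arm cannot do raises IKError and nothing moves.
- job_done(): hands the job in, once; it reports no verdict.
The state is a dict: "time": time; "joint_pos": joint angles; "dq": joint speeds; "joint_torque": joint torques, N m; "ee_pos": TCP position; "ee_rot": TCP orientation; "ft_force": force on the tool from outside, world axes, zero at the start; "moment": the same for the moment, N m; "finger_gap": finger opening in m.
Only numpy, scipy, OpenCV 4.12 (cv2) and the standard library are available. Lean on these libraries where they do the work, as an engineer would, in place of code of your own. Each camera call takes 0.05 s, during which the arm holds its last target.

## Working session

There is one attempt and no reset: what is moved stays moved. The work goes in short steps, each a Python script; the robot and the scene stay as the last script left them, time stands still between calls to the robot, and variables do not carry over. Pictures are saved under pics/ and viewed, and the job is handed in when it is done.

```bash
ls; mkdir -p pics; python3 - <<'E'
from bench import *
import cv2,numpy as np
s=state();print(s)
for n in("scene","top","wrist"):
    im=get_image(n);cv2.imwrite(f"pics/{n}0.png",im["frame"]);np.savez(f"pics/{n}0.npz",**im)
    print(n,im["camera_matrix"],im["view"],[k for k in im])
E
```

```text
pics
{'time': 0.0, 'joint_pos': array([ 1.15030359e+00,  9.18365839e-02,  1.23187960e+00, -1.67548882e-05,
        1.81981541e+00, -5.66984282e-02]), 'dq': array([ 0.00200325, -0.00019187,  0.00180715,  0.00372805, -0.00083225,
        0.00115256]), 'joint_torque': array([ 1.29031487e-03, -4.46433949e+01, -4.06467640e+01,  6.99672033e-02,
        2.85809732e-02, -2.04937915e-04]), 'ee_pos': array([0.2133813 , 0.56046517, 0.22952377]), 'ee_rot': array([-2.21231390e-04,  1.80897690e-01,  9.83501442e-01, -9.43923175e-04]), 'ft_force': array([ 0.08186366, -0.24390261, -0.84230749]), 'moment': array([ 0.041101  , -0.04870749, -0.00397773]), 'finger_gap': 0.08793402169792151}
scene [[432.73676429   0.         256.79541924]
 [  0.         432.73676429 184.79981405]
 [  0.           0.           1.        ]] [[-0.82290913  0.56807219 -0.01070272  0.41110637]
 [-0.41883576 -0.5937815   0.68702266  0.17728213]
 [ 0.38392339  0.5698399   0.72655716 -1.40358349]
 [ 0.          0.          0.          1.        ]] ['frame', 'depth', 'camera_matrix', 'view']
top [[398.89960128   0.         254.50359651]
 [  0.         398.89960128 188.68392656]
 [  0.           0.           1.        ]] [[-1.03415377e-03 -9.99903221e-01  1.38736957e-02  4.42845800e-02]
 [ 9.98269439e-01 -2.16536240e-04  5.88054426e-02 -5.11596767e-01]
 [-5.87967473e-02  1.39105003e-02  9.98173051e-01 -1.14692987e+00]
 [ 0.00000000e+00  0.00000000e+00  0.00000000e+00  1.00000000e+00]] ['frame', 'depth', 'camera_matrix', 'view']
wrist [[325.29753909   0.         253.17855661]
 [  0.         325.29753909 190.96365782]
 [  0.           0.           1.        ]] [[ 0.35534484  0.93473323 -0.00195891 -0.60000012]
 [-0.89393019  0.33921937 -0.29294886  0.03511279]
 [-0.27316454  0.10584899  0.9561261  -0.39126628]
 [ 0.          0.          0.          1.        ]] ['frame', 'depth', 'camera_matrix', 'view']
```

View pics/scene0.png

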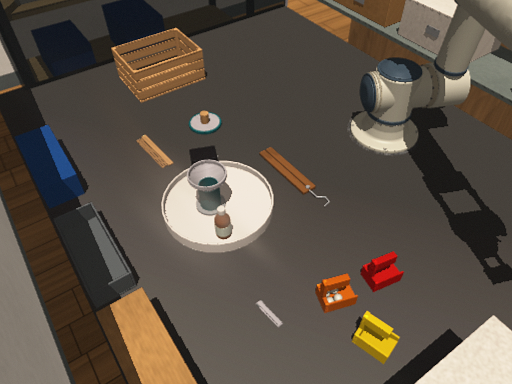

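View pics/top0.png

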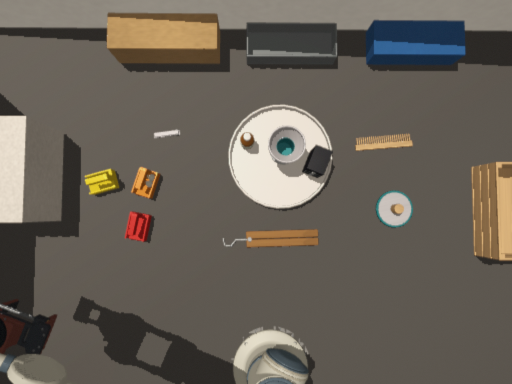

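View pics/wrist0.png

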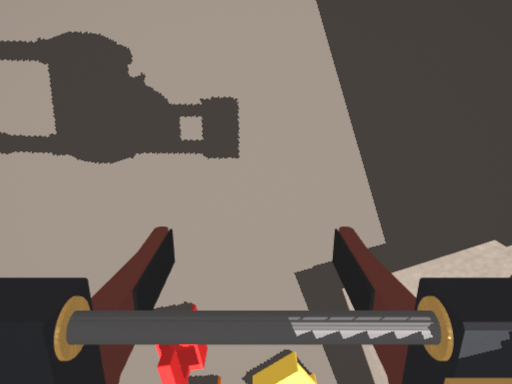

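The top view shows the tin at about (287,146), with the cream at (247,140) and the earring box at (317,161). The orange scoop with its beads is at (147,183) and the lid at (395,209). A large white block sits at the left edge, near (30,170).

```bash
cat > h.py <<'E'
import numpy as np,cv2
def cloud(im):
    K=im["camera_matrix"];V=im["view"];d=im["depth"].astype(float)
    v,u=np.mgrid[:d.shape[0],:d.shape[1]]
    P=np.stack([(u-K[0,2])/K[0,0]*d,-(v-K[1,2])/K[1,1]*d,-d],-1)
    W=(P-V[:3,3])@V[:3,:3]
    W[d<=0]=np.nan
    return W
def ray(im,u,v,z):
    K=im["camera_matrix"];V=im["view"];R=V[:3,:3]
    c=-R.T@V[:3,3]; d=R.T@np.array([(u-K[0,2])/K[0,0],-(v-K[1,2])/K[1,1],-1])
    return c+d*(z-c[2])/d[2]
def proj(im,p):
    K=im["camera_matrix"];V=im["view"];q=V[:3,:3]@np.asarray(p)+V[:3,3]
    return np.array([K[0,2]-K[0,0]*q[0]/q[2],K[1,2]+K[1,1]*q[1]/q[2]])
E
python3 - <<'E'
from h import *
for n in("top","scene"):
    im=np.load(f"pics/{n}0.npz");W=cloud(im)
    z=W[...,2]
    print(n,"z pct",np.nanpercentile(z,[1,5,25,50,75,95,99]), (im["depth"]<=0).mean())
    vis=np.nan_to_num(np.clip((z+.02)/.2,0,1)*255).astype(np.uint8)
    vis=cv2.applyColorMap(vis,cv2.COLORMAP_JET);vis[np.isnan(z)]=255
    cv2.imwrite(f"pics/{n}_z.png",vis)
    cv2.imwrite(f"pics/{n}_crop.png",cv2.resize(im["frame"][100:230,70:270] if n=="top" else im["frame"][100:370,140:420],None,fx=4 if n=="top" else 2.8,fy=4 if n=="top" else 2.2,interpolation=cv2.INTER_CUBIC))
im=np.load("pics/top0.npz");W=cloud(im)
for u,v in[(30,170),(55,130),(290,40),(20,150),(287,146),(271,140),(397,209),(385,215),(317,150),(247,140),(200,200)]:
    print(u,v,W[v,u].round(3))
hsv=cv2.cvtColor(im["frame"],cv2.COLOR_BGR2HSV)
for nm,lo,hi in[("orange",(8,180,90),(16,255,255))]:
    m=cv2.inRange(hsv,lo,hi);n,l,st,c=cv2.connectedComponentsWithStats(m)
    for i in range(1,n):
        if st[i,4]>60:
            p=W[l==i];print(nm,st[i],np.nanmin(p,0),np.nanmax(p,0),np.nanmedian(p,0))
E
```

```text
top z pct [-3.66432966e-01 -2.36454845e-01 -1.80041186e-03  2.56070460e-04
  3.36385167e-03  1.23147707e-01  3.90560670e-01] 0.0039825439453125
scene z pct [-0.75257844 -0.74284472 -0.00084802  0.00133256  0.01945951  0.20042922
  0.3602494 ] 0.004048665364583333
30 170 [0.549 0.609 0.172]
55 130 [0.676 0.608 0.052]
290 40 [ 0.958 -0.063  0.008]
20 150 [0.595 0.617 0.203]
287 146 [ 0.636 -0.051  0.023]
271 140 [0.636 0.001 0.118]
397 209 [ 0.452 -0.36   0.046]
385 215 [ 0.435 -0.337  0.012]
317 150 [ 0.61  -0.122  0.114]
247 140 [0.638 0.065 0.105]
200 200 [ 0.479  0.204 -0.001]
orange [133 170  21  27 207] [0.49019297 0.33388098 0.00143049] [0.56074778 0.39161697 0.08739043] [0.51066937 0.35872478 0.02138271]
orange [149 174  11  24  64] [0.48691313 0.32241376 0.00596429] [0.55475329 0.34560346 0.03697408] [0.52069711 0.33456765 0.02014963]
```

View pics/top_z.png

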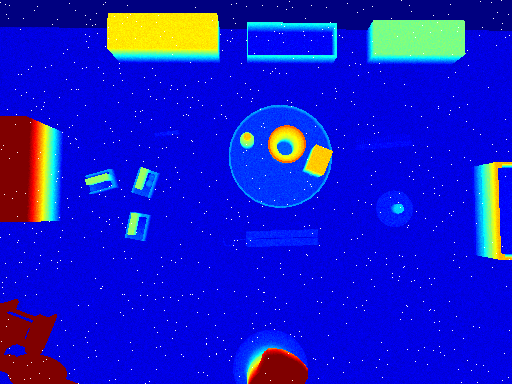

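View pics/top_crop.png

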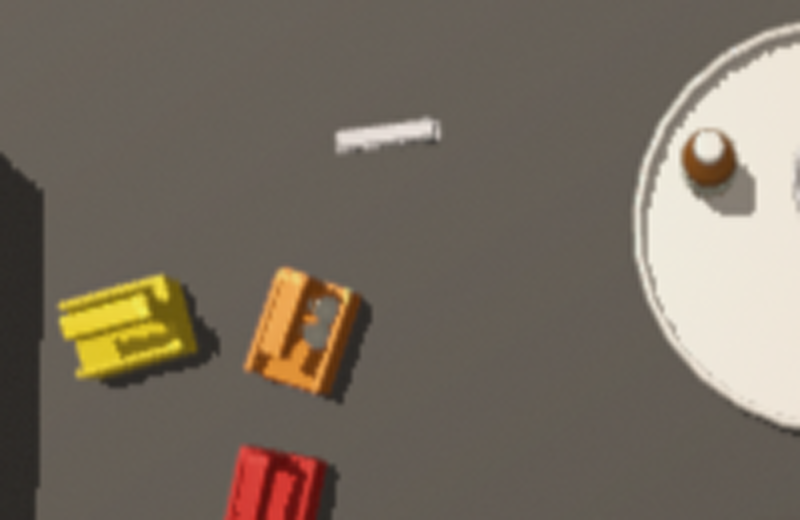

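View pics/scene_crop.png

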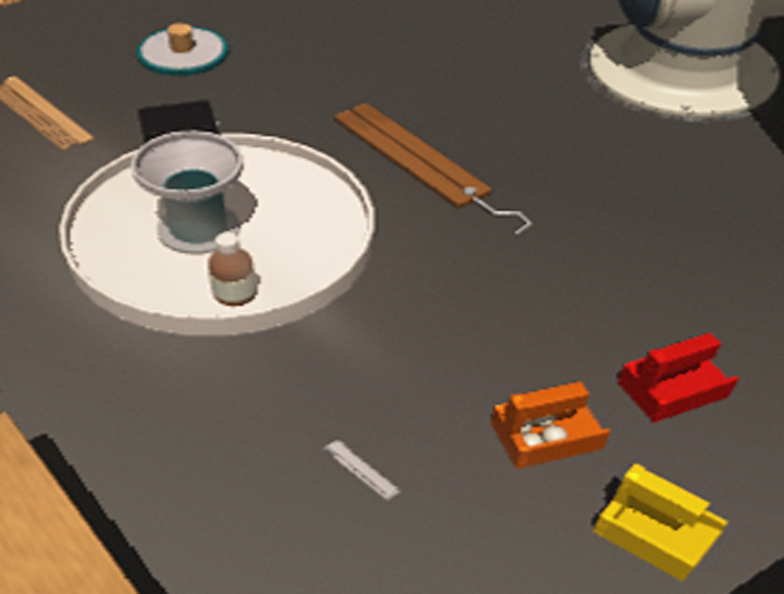

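```bash
cat > meas.py <<'E'
from h import *
im=np.load("pics/top0.npz");W=cloud(im);F=im["frame"]
hsv=cv2.cvtColor(F,cv2.COLOR_BGR2HSV)
reg=np.zeros(F.shape[:2],bool);reg[150:250,75:175]=1
sat=hsv[...,1]>120
for nm,h0,h1 in[("orange",7,17),("yellow",22,34),("red",0,6)]:
    m=reg&sat&(hsv[...,0]>=h0)&(hsv[...,0]<=h1)
    if nm=="red":m|=reg&sat&(hsv[...,0]>172)
    if nm=="red":m[:207]=0
    b=m&(W[...,2]>.06)&(W[...,2]<.1)
    p=W[b];print(nm,b.sum(),"top z",np.median(p[:,2]),"x",p[:,0].min(),p[:,0].max(),"y",p[:,1].min(),p[:,1].max())
    r=cv2.minAreaRect((p[:,:2]*1000).astype(np.float32));print(r)
    c,s,v=np.linalg.svd(p[:,:2]-p[:,:2].mean(0));print(" mean",p.mean(0),"dir",v[0],np.degrees(np.arctan2(v[0][1],v[0][0])))
    # whole silhouette
    q=W[m];r=cv2.minAreaRect((q[:,:2]*1000).astype(np.float32));print(" whole",r)
    w=q[(q[:,2]>.025)&(q[:,2]<.045)];print(" walls",w.mean(0),cv2.minAreaRect((w[:,:2]*1000).astype(np.float32)))
Z=W[...,2]
def circ(pts):
    A=np.c_[2*pts,np.ones(len(pts))];s=np.linalg.lstsq(A,(pts**2).sum(1),rcond=None)[0]
    return s[:2],np.sqrt(s[2]+s[0]**2+s[1]**2)
# tin rim: high region
m=(Z>.125)&(Z<.15);m[:,:240]=0;m[:,330:]=0;m[:100]=0;m[220:]=0
p=W[m];print("tin rim",m.sum(),np.median(p[:,2]),circ(p[:,:2]))
# outline contour
mm=m.astype(np.uint8);ct=max(cv2.findContours(mm,cv2.RETR_EXTERNAL,cv2.CHAIN_APPROX_NONE)[0],key=len)
e=cv2.fitEllipse(ct);print("ell",e,ray(im,*e[0],.136))
# lid disc
m=((Z>.005)&(Z<.06)).astype(np.uint8);m[:,:365]=0;m[:,430:]=0;m[:180]=0;m[240:]=0
ct=max(cv2.findContours(m,cv2.RETR_EXTERNAL,cv2.CHAIN_APPROX_NONE)[0],key=len);e=cv2.fitEllipse(ct);print("lid",e,ray(im,*e[0],.008))
k=(Z>.035)&(m>0);print("knob",k.sum(),W[k].mean(0),W[k].min(0),W[k].max(0))
k=(hsv[...,1]>90)&(m>0)&(hsv[...,0]<25);u=np.argwhere(k);print("knob col",len(u),ray(im,u[:,1].mean(),u[:,0].mean(),.046))
m=(Z>.08)&(Z<.125);
for s in((slice(120,160),slice(235,262)),(slice(140,185),slice(303,335))):
    q=W[s][m[s]];print("obj",q.mean(0),q.min(0),q.max(0))
E
python3 meas.py
```

```text
orange 164 top z 0.08437756775712887 x 0.5071992663103124 0.5671079349900107 y 0.34049901334414717 0.3711007377669726
((537.1741943359375, 356.34197998046875), (16.519134521484375, 59.00459671020508), 72.59371185302734)
 mean [0.53510179 0.3548212  0.08138514] dir [-0.94492586  0.32728446] 160.89596422153397
 whole ((529.2437133789062, 365.39898681640625), (66.88761901855469, 79.56049346923828), 72.54803466796875)
 walls [0.52784914 0.35582562 0.03393448] ((529.7387084960938, 359.4084167480469), (55.75484848022461, 74.8648452758789), 72.54803466796875)
yellow 178 top z 0.0845434343778125 x 0.5203875342309464 0.5618318474816736 y 0.3506187500011941 0.5070157845861237
((548.2037353515625, 429.4461669921875), (17.214054107666016, 159.2194366455078), 15.447732925415039)
 mean [0.53462836 0.47363096 0.08214392] dir [ 0.26999968 -0.96286041] -74.3357519279945
 whole ((552.7672729492188, 434.9759521484375), (61.911983489990234, 211.3301544189453), 16.467350006103516)
 walls [0.53552218 0.47236613 0.03353082] ((549.675048828125, 426.67938232421875), (55.004783630371094, 197.70547485351562), 
[... 662 characters left out ...]
460293180041))
ell ((286.40850830078125, 143.67684936523438), (36.92868423461914, 37.2400016784668), 48.99652862548828) [ 0.62295106 -0.0383251   0.136     ]
lid ((394.0121765136719, 208.33090209960938), (35.44884490966797, 36.48247528076172), 121.71575927734375) [ 0.45417109 -0.36555422  0.008     ]
knob 84 [ 0.45408211 -0.36366721  0.04484709] [ 0.44055143 -0.37826106  0.03570203] [ 0.46616998 -0.3516509   0.0496623 ]
knob col 92 [ 0.45277566 -0.35997123  0.046     ]
obj [0.64486566 0.06562404 0.09625741] [0.62879071 0.048918   0.08007831] [0.66489135 0.08209743 0.11963683]
obj [ 0.5837615  -0.1256323   0.11327389] [ 0.54447157 -0.16297744  0.08077619] [ 0.63279377 -0.08368347  0.1238714 ]
```

```bash
cat >> h.py <<'E'
from scipy.spatial.transform import Rotation as Rot
def Rs(psi,th): return Rot.from_euler('z',psi,degrees=True)*Rot.from_euler('y',-th,degrees=True)
FL=Rot.from_matrix(np.diag([-1.,1,-1]))
def quat(R):
    q=R.as_quat();return np.array([q[3],q[0],q[1],q[2]])
GRIP=np.array([.008,0,.072])
def tcp_for(psi,th,point,loc):
    """tcp pose so that scoop-frame loc lies at world point; held at GRIP"""
    R=Rs(psi,th); g=np.asarray(point)+R.apply(GRIP-np.asarray(loc))
    T=R*FL; return g+T.apply([0,0,.011]),quat(T)
def grab(get,n,k):
    im=get(n);cv2.imwrite(f"pics/{k}.png",im["frame"]);np.savez(f"pics/{k}.npz",**im);return im
E
python3 - <<'E'
from bench import *
from h import *
from bench import *
O=np.array([.5277,.3597,0])
LIP=[-.036,0,.022]
tin=np.array([.623,-.0383,0])
p,q=tcp_for(-17.5,0,O,[0,0,0]);print(p,q,inverse_kinematics(p,q))
for psi in(-30,-17.5,-3.5,10,30):
  for th in(0,20,40,60):
    R=Rs(psi,th)
    f=Rot.from_euler('z',psi,degrees=True).apply([-1,0,0])
    pt=tin+np.array([0,0,.136+.03])-.012*f
    a,b=tcp_for(psi,th,pt,LIP);print(psi,th,a.round(3),inverse_kinematics(a,b))
move_to(p+[0,0,.10],q)
grab(get_image,"wrist","w1");print(state()["time"],state()["ee_pos"])
E
```

```text
[0.53532974 0.35729435 0.061     ] [0.         0.15212339 0.98836151 0.        ] [ 5.35678471e-01  2.38584373e-01  1.36814466e+00 -4.44089210e-16
  1.53486362e+00 -7.29685237e-01]
-30 0 [ 0.671 -0.066  0.205] [-1.48825025e-01  2.94065001e-01  1.04750670e+00 -4.44089210e-16
  1.80002095e+00 -1.19602258e+00]
-30 20 [ 0.658 -0.058  0.218] [-0.06100484 -0.03025786  1.41369302 -0.15446717  1.44478011 -1.11300784]
-30 40 [ 0.641 -0.049  0.224] [ 0.05987251 -0.30674108  1.7529822  -0.40469165  1.11840486 -0.91751155]
-30 60 [ 0.623 -0.038  0.224] [ 0.20069291 -0.49802122  2.05694585 -0.84650379  0.87285115 -0.52609769]
-17.5 0 [ 0.676 -0.055  0.205] [-1.31458580e-01  3.05205630e-01  1.03420084e+00 -4.44089210e-16
  1.80218619e+00 -1.39682229e+00]
-17.5 20 [ 0.661 -0.05   0.218] [-0.08953765 -0.04778869  1.43077424 -0.07420632  1.41743915 -1.35619906]
-17.5 40 [ 0.643 -0.045  0.224] [-0.02892793 -0.3675694   1.80057471 -0.20505751  1.0387588  -1.25162551]
-17.5 60 [ 0.623 -0.038  0.224] [ 0.04826571 -0.63137839  2.14298308 -0.50145778  0.67386536 -0.98351794]
-3.5 0 [ 0.679 -0.042  0.205] [-
[... 556 characters left out ...]
031  0.218] [-0.1559016  -0.04823981  1.43121112  0.11234798  1.42794529 -1.89866707]
10 40 [ 0.643 -0.035  0.224] [-0.24734026 -0.36918     1.80180386  0.3038114   1.07545562 -2.0498882 ]
10 60 [ 0.623 -0.038  0.224] [-0.36251219 -0.6351361   2.1452699   0.68331396  0.77784343 -2.38575629]
30 0 [ 0.671 -0.01   0.205] [-6.59864522e-02  2.84977846e-01  1.05830190e+00 -4.44089210e-16
  1.79831291e+00 -2.16038155e+00]
30 20 [ 0.658 -0.018  0.218] [-0.19745555 -0.01612611  1.39977671  0.22845844  1.49314381 -2.27918423]
30 40 [ 0.641 -0.028  0.224] [-0.36858129 -0.25996619  1.71481393  0.55470348  1.25333447 -2.52160284]
30 60 [ 0.623 -0.038  0.224] None
1.6417 [0.53457433 0.35852073 0.16155043]
```

View pics/w1.png

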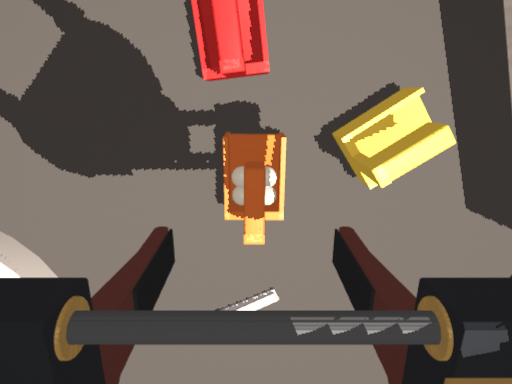

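The wrist view shows the orange bar at columns 245-265, centred between the fingers. All four beads are at the rear, around (253,185), and the open front faces the robot. I'll descend and grip.

```bash
python3 - <<'E'
from h import *
from bench import *
p,q=tcp_for(-17.5,0,[.5277,.3597,0],[0,0,0])
move_l(p,speed=.1,orientation=q)
print(state()["ft_force"],state()["ee_pos"]-p)
close();s=state();print(s["finger_gap"],s["ft_force"])
move_l(p+[0,0,.19],speed=.12);s=state();print(s["time"],s["finger_gap"],s["ft_force"],s["ee_pos"]-p)
grab(get_image,"wrist","w2");grab(get_image,"scene","s2")
E
```

```text
[0.75084498 0.32152602 0.54439264] [0.0005087  0.00027897 0.00111811]
0.015592558884473615 [-0.25298109  0.28945791 -1.45763046]
5.625 0.015571930393430147 [-0.10065491 -0.48668226 -0.92522532] [-1.87423093e-04 -1.29754284e-04  1.88890118e-01]
```

View pics/w2.png

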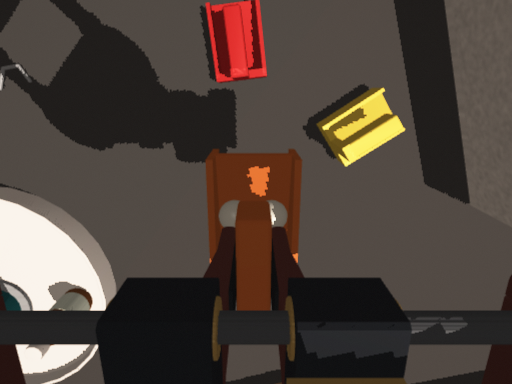

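View pics/s2.png

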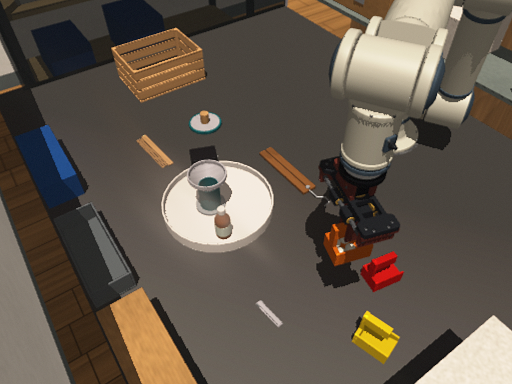

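The scoop is held level with the beads at its rear. Next I'll cross-check the tin in the scene view and carry the scoop over.

```bash
python3 - <<'E'
from h import *
from bench import *
im=np.load("pics/scene0.npz");W=cloud(im);Z=W[...,2]
m=(Z>.120)&(Z<.15)&(abs(W[...,0]-.623)<.07)&(abs(W[...,1]+.038)<.07)
mm=m.astype(np.uint8);mm[:158]=mm[:158];ct=max(cv2.findContours(mm,cv2.RETR_EXTERNAL,cv2.CHAIN_APPROX_NONE)[0],key=len)
p=W[m];A=np.c_[2*p[:,:2],np.ones(len(p))];s=np.linalg.lstsq(A,(p[:,:2]**2).sum(1),rcond=None)[0];print("scene rim",m.sum(),s[:2],np.sqrt(s[2]+s[0]**2+s[1]**2),p.min(0),p.max(0))
tin=np.array([.623,-.0383,0]);psi=-3.5
f=Rot.from_euler('z',psi,degrees=True).apply([-1,0,0])
pt=tin+np.array([0,0,.136+.03])-.014*f
a,b=tcp_for(psi,0,pt,[-.036,0,.022])
a[2]=.25
move_l(a,speed=.18,orientation=b)
s=state();print(s["time"],s["ee_pos"]-a,s["finger_gap"])
grab(get_image,"scene","s3");grab(get_image,"top","t3")
E
```

```text
scene rim 464 [ 0.62702664 -0.03623602] 0.04739543513116869 [ 0.57741326 -0.0874486   0.12001523] [0.67578403 0.01341159 0.13881047]
8.2333 [-6.97068235e-05  6.75555627e-04  1.41318981e-04] 0.015732627226524493
```

View pics/s3.png

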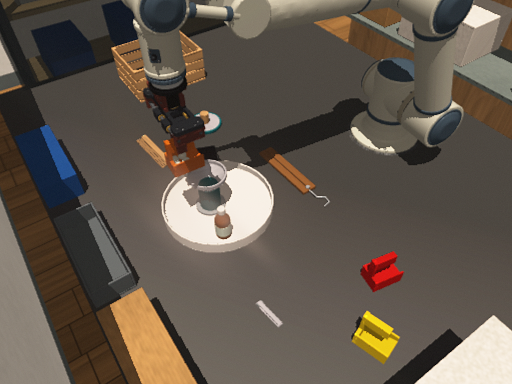

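View pics/t3.png

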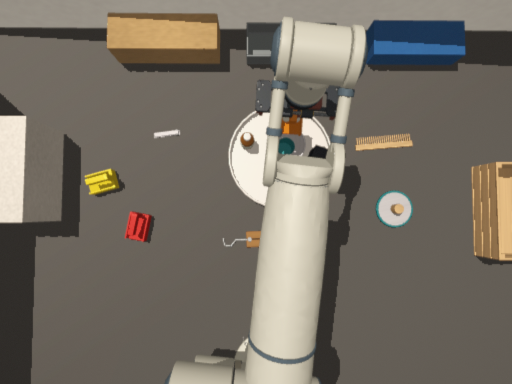

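```bash
python3 - <<'E'
from h import *
from bench import *
tin=np.array([.625,-.0373,0]);psi=-3.5
f=Rot.from_euler('z',psi,degrees=True).apply([-1,0,0])
pt=tin+np.array([0,0,.136+.032])-.014*f
for th,sp in((0,.1),(12,.05),(20,.03),(26,.03),(32,.03),(40,.04),(50,.05)):
    a,b=tcp_for(psi,th,pt,[-.036,0,.022])
    try: move_l(a,speed=sp,orientation=b)
    except Exception as e: print(th,repr(e));break
    s=state();print(th,s["time"],s["ft_force"].round(2))
hold(.6)
s=state();print(s["finger_gap"],s["time"],np.linalg.norm(s["ee_pos"]-a))
grab(get_image,"scene","s4");grab(get_image,"wrist","w4")
E
```

```text
0 8.9167 [-0.01 -0.14 -0.47]
12 9.3167 [-0.56  0.43 -0.46]
20 9.7417 [ 0.29  0.21 -1.2 ]
26 10.1 [ 0.07 -0.37 -0.86]
32 10.4583 [ 0.7  -0.84 -0.05]
40 10.8167 [ 0.05 -0.62 -0.15]
50 11.175 [-0.01 -0.43 -0.48]
0.016040504684928802 11.775 6.79563403861482e-05
```

View pics/s4.png

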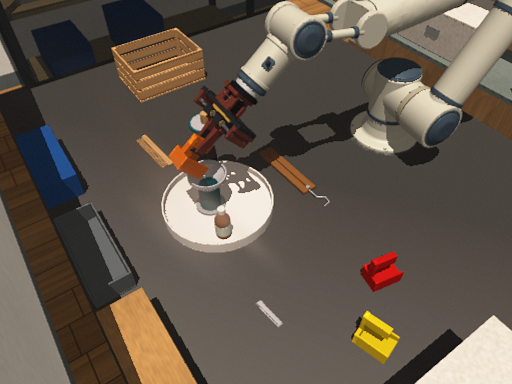

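View pics/w4.png

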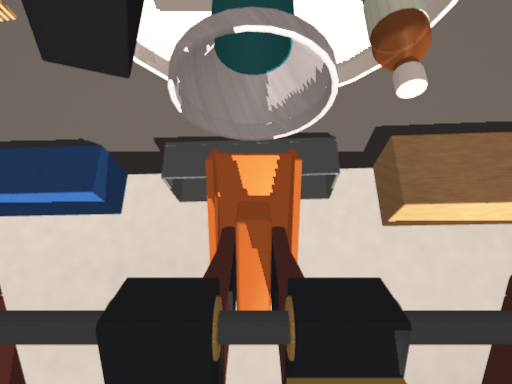

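The wrist view shows no beads on the scoop floor around (255,180). The scene shows white patches near (238,183), so I'll zoom in to rule out stray beads.

```bash
python3 - <<'E'
from h import *
im=cv2.imread("pics/s4.png");a=cv2.resize(im[140:250,150:290],None,fx=5,fy=5,interpolation=cv2.INTER_CUBIC);cv2.imwrite("pics/s4c.png",a)
W=cloud(np.load("pics/s4.npz"));Z=W[...,2]
for u,v in((238,183),(252,187),(244,190),(235,172),(230,195)):print(u,v,W[v,u].round(3))
E
```

```text
238 183 [ 0.523 -0.059  0.017]
252 187 [ 0.5   -0.023  0.018]
244 190 [ 0.523 -0.028  0.016]
235 172 [ 0.506 -0.101  0.017]
230 195 [ 0.566 -0.034  0.017]
```

View pics/s4c.png

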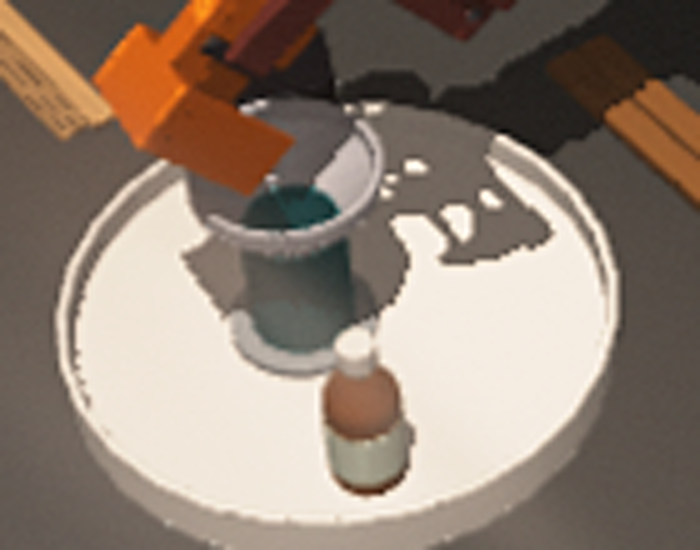

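Those patches lie at floor height (z≈0.017), so they're sunlight and not beads. I'll tilt a bit more, lift away, level the scoop and move towards the placing spot.

```bash
python3 - <<'E'
from h import *
from bench import *
tin=np.array([.625,-.0373,0]);psi=-3.5
f=Rot.from_euler('z',psi,degrees=True).apply([-1,0,0])
pt=tin+np.array([0,0,.136+.036])-.014*f
a,b=tcp_for(psi,57,pt,[-.036,0,.022]);move_l(a,speed=.05,orientation=b);hold(.3)
a2,b=tcp_for(psi,50,pt+[.0,0,.05],[-.036,0,.022]);move_l(a2,speed=.1,orientation=b)
P=np.array([.49,.25,0])
a,b=tcp_for(psi,0,P,[0,0,0]);
try: move_l(a+[0,0,.17],speed=.2,orientation=b)
except Exception as e: print(repr(e))
s=state();print(s["time"],s["finger_gap"],s["ee_pos"])
grab(get_image,"top","t5");grab(get_image,"scene","s5");grab(get_image,"wrist","w5")
im=cv2.imread("pics/t5.png");cv2.imwrite("pics/t5c.png",cv2.resize(im[90:220,150:340],None,fx=4,fy=4,interpolation=cv2.INTER_CUBIC))
E
```

```text
14.9083 0.015760707222008712 [0.49812645 0.24893077 0.23140682]
```

View pics/t5c.png

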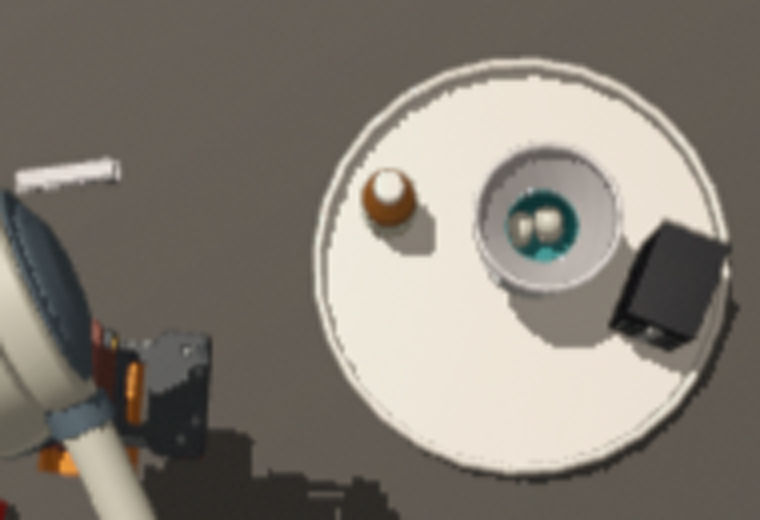

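View pics/s5.png

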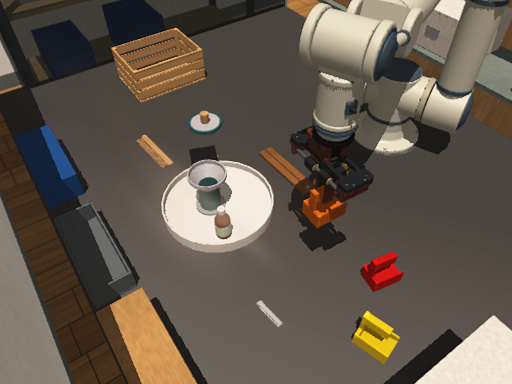

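View pics/w5.png

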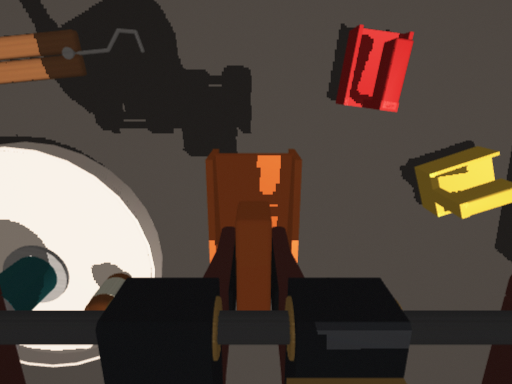

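The tin shows beads in its tube at about (535,225) in the crop, and the scoop floor is bare. Next I'll set the scoop down.

```bash
python3 - <<'E'
from h import *
from bench import *
psi=-3.5;P=np.array([.49,.25,0])
a,b=tcp_for(psi,0,P,[0,0,0])
move_l(a+[0,0,.012],speed=.15,orientation=b);hold(.2);f0=state()["ft_force"]
for dz in(.006,.003,.0015,0.0005,-.0005,-.0015):
    move_l(a+[0,0,dz],speed=.03)
    f=state()["ft_force"]-f0;print(dz,f.round(2),state()["ee_pos"][2])
    if f[2]>2.5:break
gripper_open();hold(.2)
move_l(a+[0,0,.14],speed=.2)
s=state();print(s["time"],s["finger_gap"],s["ft_force"])
grab(get_image,"wrist","w6");
E
```

```text
0.006 [ 0.64 -1.18 -0.49] 0.06648885495260697
0.003 [-0.52 -0.29 -0.19] 0.06366028104457873
0.0015 [ 1.03  0.09 -1.65] 0.06240875451945911
0.0005 [-0.22 -0.79 -1.03] 0.06143191276296225
-0.0005 [ 0.13 -0.11 -0.38] 0.06077032938463671
-0.0015 [-1.98 -0.87  4.73] 0.06068203156282016
20.3 0.08813603905091541 [-1.14434806  0.49872211  0.09141357]
```

View pics/w6.png

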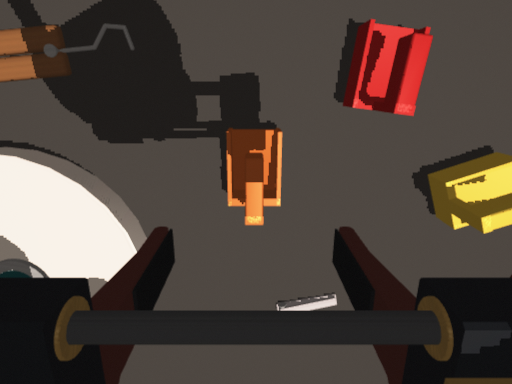

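The orange scoop stands upright and empty, at about (254,170) in the wrist view. On to the lid.

```bash
python3 - <<'E'
from h import *
from bench import *
q=quat(Rs(-3.5,0)*FL)
c=np.array([.454,-.364,0])
move_l(c+[0.05,0,.20],speed=.3,orientation=q)
print(state()["time"])
im=grab(get_image,"wrist","w7");t=grab(get_image,"top","t7");s=grab(get_image,"scene","s7")
W=cloud(im);Z=W[...,2]
k=(Z>.04)&(Z<.052)&(np.hypot(W[...,0]-.454,W[...,1]+.364)<.03)
print("knob top wrist",k.sum(),W[k].mean(0),cv2.minEnclosingCircle((W[k][:,:2]*1000).astype(np.float32)))
d=(Z>.005)&(Z<.016)&(np.hypot(W[...,0]-.454,W[...,1]+.364)<.08)
print("disc wrist",d.sum(),cv2.minEnclosingCircle((W[d][:,:2]*1000).astype(np.float32)),np.median(W[d][:,2]))
W=cloud(s);Z=W[...,2]
k=(Z>.04)&(Z<.052)&(np.hypot(W[...,0]-.454,W[...,1]+.364)<.03)
print("knob top scene",k.sum(),W[k].mean(0) if k.any() else 0)
print(proj(im,[.454,-.364,.046]))
cv2.imwrite("pics/t7c.png",cv2.resize(t["frame"][100:230,70:270],None,fx=4,fy=4))
E
```

```text
22.5417
knob top wrist 680 [ 0.45423084 -0.36372086  0.04521613] ((454.6300048828125, -363.6310119628906), 13.998732566833496)
disc wrist 7721 ((454.6071472167969, -363.916748046875), 53.96712875366211) 0.009814763680663804
knob top scene 42 [ 0.45900062 -0.3625223   0.04584762]
[248.09565864 125.98844959]
```

View pics/w7.png

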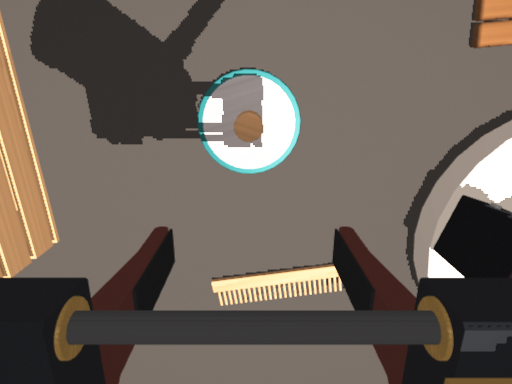

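View pics/s7.png

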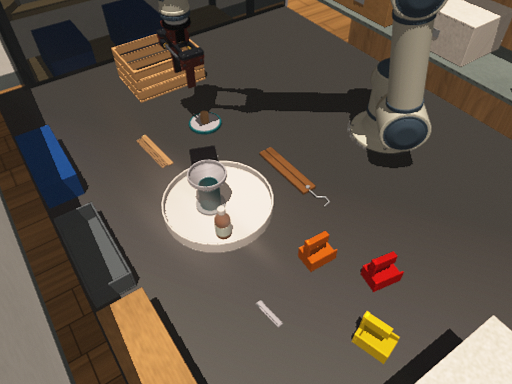

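The scoop is standing at (318,250) in the scene view, and the wrist view puts the lid at (0.4546,-0.3638). There's plenty of time left, so I'll measure the tin and count beads with the same wrist camera before taking the lid.

```bash
python3 - <<'E'
from h import *
from bench import *
q=quat(Rs(-3.5,0)*FL)
move_l([.70,-.04,.30],speed=.3,orientation=q);hold(.2)
print(state()["time"])
im=grab(get_image,"wrist","w8")
W=cloud(im);Z=W[...,2]
r=np.hypot(W[...,0]-.623,W[...,1]+.038)
k=(Z>.130)&(Z<.142)&(r<.07)
print("rim",k.sum(),np.median(W[k][:,2]),cv2.minEnclosingCircle((W[k][:,:2]*1000).astype(np.float32)))
p=W[k];A=np.c_[2*p[:,:2],np.ones(len(p))];s=np.linalg.lstsq(A,(p[:,:2]**2).sum(1),rcond=None)[0];print(s[:2],np.sqrt(s[2]+s[0]**2+s[1]**2))
u,v=proj(im,[.623,-.038,.07]).astype(int);print(u,v)
cv2.imwrite("pics/w8c.png",cv2.resize(im["frame"][max(v-70,0):v+70,max(u-90,0):u+90],None,fx=4,fy=4,interpolation=cv2.INTER_CUBIC))
E
```

```text
24.35
rim 1583 0.13509733330822787 ((623.550537109375, -36.571475982666016), 50.02940368652344)
[ 0.62342887 -0.03641478] 0.04742472935423351
250 95
```

View pics/w8.png

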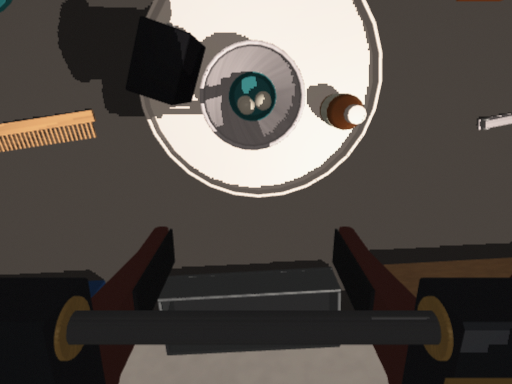

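View pics/w8c.png

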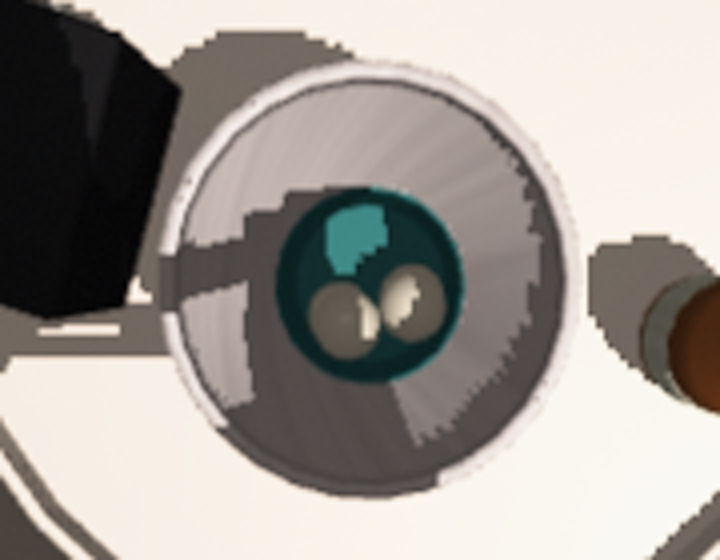

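Only two beads show from above. I'll check their height, to see whether they rest on others, and look through every image for stray white balls.

```bash
python3 - <<'E'
from h import *
im=np.load("pics/w8.npz");W=cloud(im)
x0,y0=250-90,95-70
x0=max(x0,0);y0=max(y0,0)
for cu,cv in((345,320),(410,300),(355,235),(370,365),(300,270)):
    u,v=x0+cu/4,y0+cv/4
    u,v=int(u),int(v);print(u,v,np.nanmedian(W[v-2:v+3,u-2:u+3].reshape(-1,3),0).round(4))
Z=W[...,2];r=np.hypot(W[...,0]-.6234,W[...,1]+.0365)
i=(r<.024)&(Z<.09);print(np.nanpercentile(Z[i],[1,10,25,50,75,90,99]))
g=cv2.resize(im["frame"][60:130,215:290],None,fx=8,fy=8,interpolation=cv2.INTER_CUBIC);g=np.clip(g.astype(float)*1.6+10,0,255).astype(np.uint8)
zz=np.nan_to_num(np.clip((Z-.015)/.06,0,1)*255).astype(np.uint8)[60:130,215:290]
zz=cv2.applyColorMap(cv2.resize(zz,None,fx=5,fy=8,interpolation=0),2)
g=cv2.resize(g,(375,560));cv2.imwrite("pics/w8d.png",np.hstack([g,zz]))
w=cv2.imread("pics/w6.png");cv2.imwrite("pics/w6c.png",cv2.resize(np.clip(w[110:240,200:310].astype(float)*1.8,0,255).astype(np.uint8),None,fx=4.5,fy=4.5,interpolation=cv2.INTER_CUBIC))
s=cv2.imread("pics/s7.png");cv2.imwrite("pics/s7c.png",cv2.resize(s[150:300,150:350],None,fx=4,fy=4,interpolation=cv2.INTER_CUBIC))
E
```

```text
246 105 [ 0.6334 -0.0444  0.0624]
262 100 [ 0.6289 -0.0256  0.0624]
248 83 [ 0.6083 -0.041   0.0237]
252 116 [ 0.6469 -0.0383  0.0544]
235 92 [ 0.6181 -0.0582  0.0234]
[0.02163648 0.02285299 0.02363062 0.03952464 0.06058715 0.06890677
 0.08749112]
```

View pics/w8d.png

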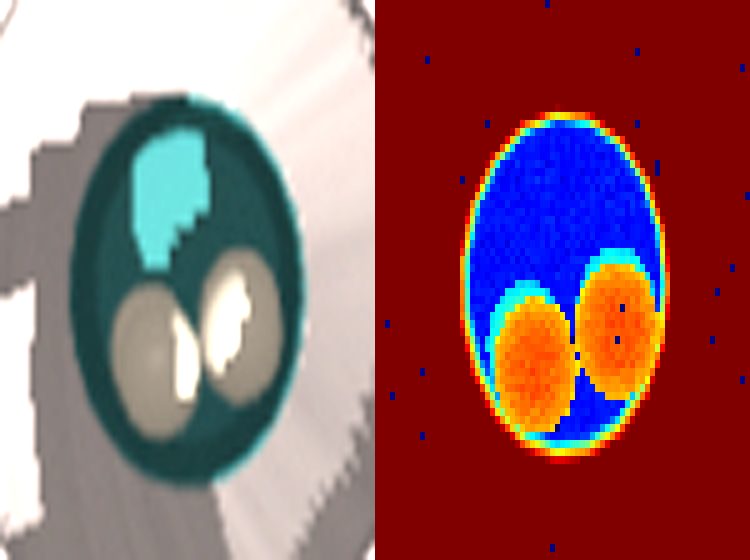

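View pics/w6c.png

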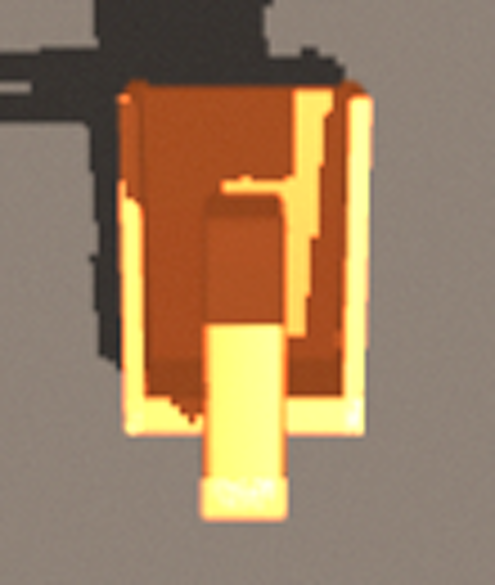

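View pics/s7c.png

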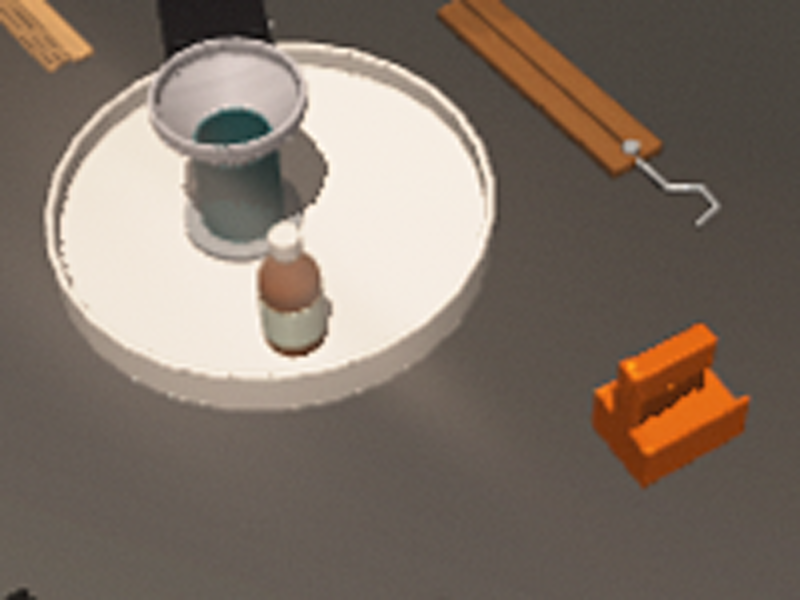

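The two visible beads top out at z=0.062. A single bead resting on the tube floor (z≈0.024) would top out at 0.044, so these are a second layer, and slivers of the lower pair show in the depth. All four beads are inside the tube, and the scoop is empty. I'll take the lid now.

```bash
python3 - <<'E'
from h import *
from bench import *
q=quat(Rs(-3.5,0)*FL)
c=np.array([.4546,-.3638,0])
move_l([.60,-.20,.28],speed=.3)
move_l(c+[0,0,.12],speed=.3,orientation=q);hold(.2)
move_l(c+[0,0,.022],speed=.08);hold(.1);s=state();print(s["time"],s["ee_pos"],s["ft_force"])
close();hold(.2);s=state();print(s["finger_gap"],s["ft_force"],s["ee_pos"])
move_l(c+[0,0,.20],speed=.12);hold(.2);s=state();print(s["time"],s["finger_gap"],s["ft_force"],s["ee_rot"])
im=grab(get_image,"wrist","w9");grab(get_image,"scene","s9");grab(get_image,"top","t9")
E
```

```text
27.9083 [ 0.45489857 -0.3640977   0.0227344 ] [-0.58934906  0.86307072 -0.04412147]
0.027815251506209806 [-0.29359201 -0.36771292  0.4219379 ] [ 0.45458786 -0.36382728  0.02201104]
30.9 0.027517931092834482 [ 0.73000746 -0.97008221  0.35224264] [-3.33227446e-04  3.05526655e-02  9.99533056e-01  3.04847072e-04]
```

View pics/w9.png

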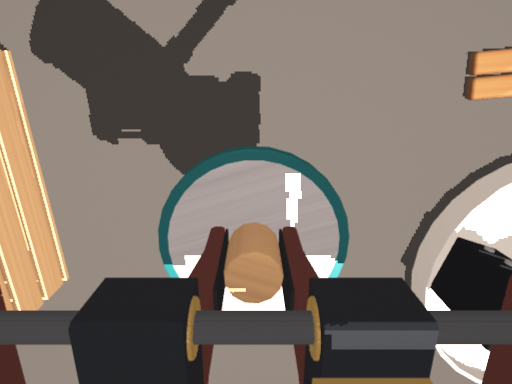

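View pics/s9.png

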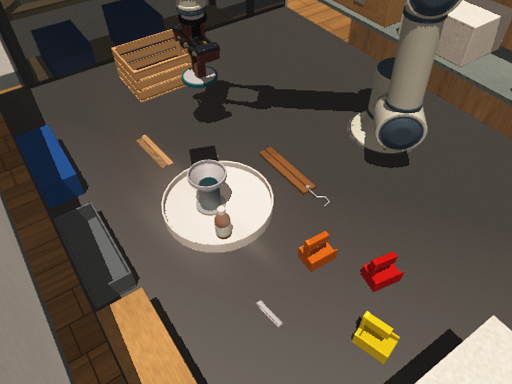

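```bash
cat > lid.py <<'E'
from h import *
def lidpose(im,tcp):
    W=cloud(im);f=im["frame"].astype(int)
    # disc face: ~ tcp.z-.012
    Z=W[...,2];m=(abs(Z-(tcp[2]-.012))<.008)&(np.hypot(W[...,0]-tcp[0],W[...,1]-tcp[1])<.062)
    p=W[m];q=p-p.mean(0);n=np.linalg.svd(q,full_matrices=False)[2][2];n*=np.sign(n[2])
    hsv=cv2.cvtColor(im["frame"],cv2.COLOR_BGR2HSV)
    t=m&(hsv[...,0]>80)&(hsv[...,0]<100)&(hsv[...,1]>120)
    pts=W[m][:,:2];c,r=cv2.minEnclosingCircle((pts*1000).astype(np.float32))
    h=cv2.convexHull((pts*1000).astype(np.float32))[:,0]
    h=h[np.hypot(*(h-np.array(c)).T)>r-2.5]
    A=np.c_[2*h,np.ones(len(h))];s=np.linalg.lstsq(A,(h**2).sum(1),rcond=None)[0]
    return dict(n=m.sum(),face_z=np.median(p[:,2]),normal=n,tilt=np.degrees(np.arccos(n[2])),center_mm=np.array(c)-tcp[:2]*1000,r=r,cfit=s[:2]-tcp[:2]*1000)
E
python3 - <<'E'
from lid import *
from bench import *
s=state();print(lidpose(np.load("pics/w9.npz"),s["ee_pos"]),s["ee_pos"])
q=quat(Rs(-3.5,0)*FL)
t=np.array([.6234,-.0368,0])
move_l([.4546,-.3638,.27],speed=.2)
move_l(t+[0,0,.27],speed=.2,orientation=q)
move_l(t+[0,0,.195],speed=.1);hold(.4)
s=state();print(s["time"],s["finger_gap"],s["ee_pos"])
im=grab(get_image,"wrist","w10");print(lidpose(im,s["ee_pos"]));grab(get_image,"scene","s10");grab(get_image,"top","t10")
a=cv2.imread("pics/s10.png");cv2.imwrite("pics/s10c.png",cv2.resize(a[80:270,130:300],None,fx=3.1,fy=3.1,interpolation=cv2.INTER_CUBIC))
E
```

```text
{'n': np.int64(16801), 'face_z': np.float64(0.1872646957409372), 'normal': array([-6.67047648e-03, -2.26311398e-04,  9.99977727e-01]), 'tilt': np.float64(0.38241288834651554), 'center_mm': array([0.07407378, 1.11640306]), 'r': 53.87384033203125, 'cfit': array([0.01305272, 1.09648444])} [ 0.45455938 -0.36377119  0.19981976]
34.8417 0.02747853260900043 [ 0.62349777 -0.0367889   0.1952674 ]
{'n': np.int64(16800), 'face_z': np.float64(0.1830705507981928), 'normal': array([-8.24010238e-03,  3.06500081e-04,  9.99966003e-01]), 'tilt': np.float64(0.4724549338852625), 'center_mm': array([0.46365401, 1.13075852]), 'r': 54.1004753112793, 'cfit': array([0.16980359, 0.98047666])}
```

View pics/w10.png

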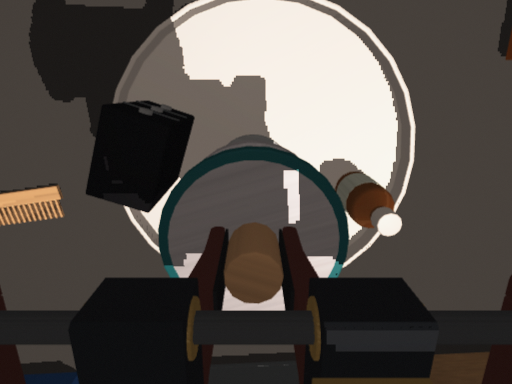

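View pics/s10c.png

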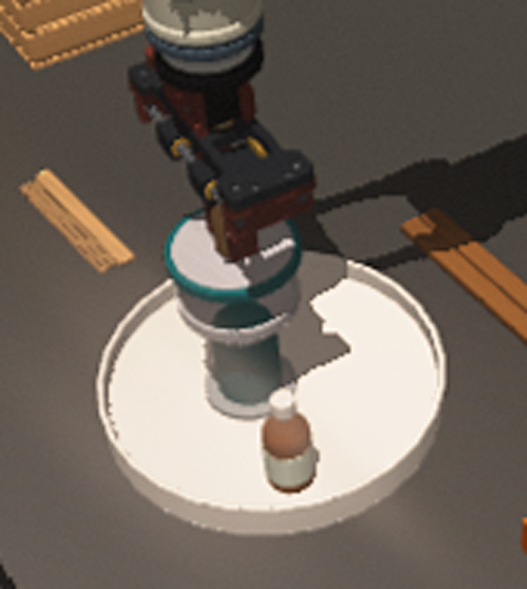

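```bash
python3 - <<'E'
from lid import *
from bench import *
t=np.array([.6233,-.0377,0])
move_l(t+[0,0,.195],speed=.05)
move_l(t+[0,0,.168],speed=.04);hold(.8)
s=state();print(s["time"],s["finger_gap"],s["ee_pos"],abs(s["dq"]).max(),s["ft_force"])
im=grab(get_image,"wrist","w11");print(lidpose(im,s["ee_pos"]))
sc=grab(get_image,"scene","s11");tp=grab(get_image,"top","t11")
a=sc["frame"];cv2.imwrite("pics/s11c.png",cv2.resize(a[110:240,140:280],None,fx=4.5,fy=4.5,interpolation=cv2.INTER_CUBIC))
# compare with initial scene calibration: lid face/rim in scene cloud
W=cloud(sc);Z=W[...,2]
for lo,hi,nm in((.150,.162,"lid face"),(.118,.140,"rim/collar")):
    m=(Z>lo)&(Z<hi)&(np.hypot(W[...,0]-.625,W[...,1]+.037)<.07)
    print(nm,m.sum(),np.median(Z[m]),cv2.minEnclosingCircle((W[m][:,:2]*1000).astype(np.float32)))
E
```

```text
36.8667 0.027780274249675115 [ 0.62330445 -0.0376761   0.16800572] 0.0017654464555826321 [ 0.19128113 -0.67316498 -0.78807041]
{'n': np.int64(16769), 'face_z': np.float64(0.1558046589863213), 'normal': array([-7.60784306e-03,  4.67027797e-04,  9.99970951e-01]), 'tilt': np.float64(0.4367220827223768), 'center_mm': array([0.06139642, 1.03644524]), 'r': 53.86806869506836, 'cfit': array([0.06950078, 0.94797997])}
lid face 775 0.15673429852257698 ((626.1109619140625, -36.45552062988281), 54.94495391845703)
rim/collar 178 0.1322933464816361 ((630.4065551757812, -28.883760452270508), 48.87797546386719)
```

View pics/s11c.png

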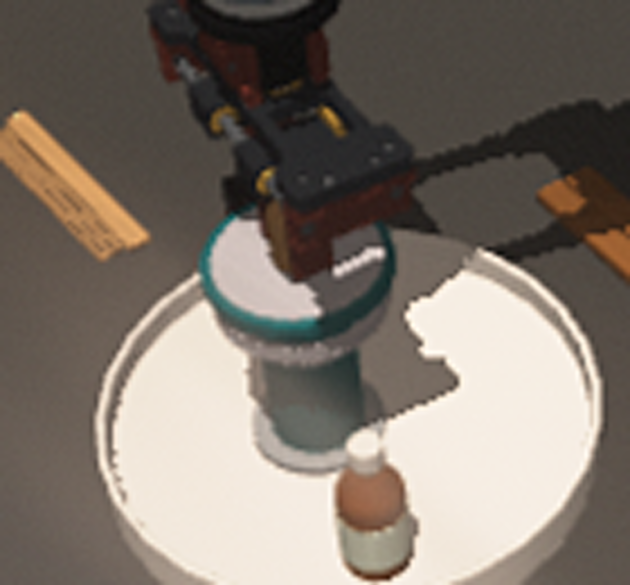

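View pics/s11.png

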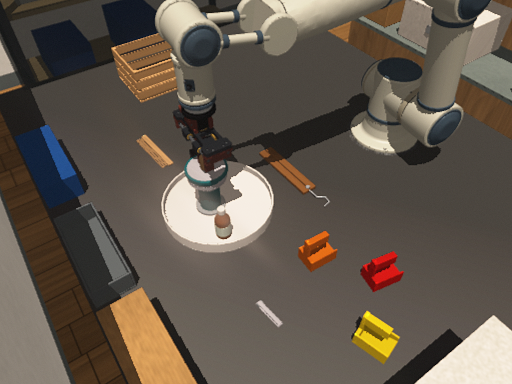

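View pics/t11.png

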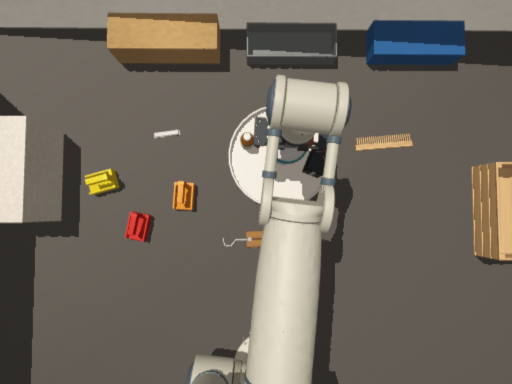

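The scene view puts the lid at (626.1,-36.5) mm and the rim at (627.0,-36.2) mm. They agree to about 1 mm, so I'm handing in.

```bash
python3 -c "
from bench import *
job_done();print('ok')"
```

```text
the job is handed in; nothing more can be done
ok
```

The job is done and handed in at about 37 s of the 72 s allowed. No verdict was reported.

- **Beads:** All four are in the tin. Only two are visible from above, but depth puts their tops at z = 0.062. That is one layer above where beads on the tube floor would top out, and slivers of the lower pair show beneath them.
- **Scoop:** It stands upright and empty on the open shelf at about (0.49, 0.25), released. I put it there rather than back where it started.
- **Lid:** It is held by the knob, still, and about 10 mm above the mouth. Measured tilt is about 0.4° and it is centred to within about 1 mm. It shows no sign of having touched the tin.
- **Other things:** The final pictures show nothing knocked over and the tin still standing; I compared these by eye only.

**Camera disagreement:** The cameras put the tin's centre up to 4 mm apart. I placed the lid using the wrist camera's lid and rim readings, and the scene camera's own comparison agreed to about 1 mm. A final scene-camera reading of the tin's rim was unusable because the lid hid most of it.

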